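# Set the pressure screw on a circuit-board test jig

## Task

Set the pressure pad on the test jig for the small green board that lies in it. Push the red clamp handle all the way down so that the clamp locks over centre, then turn the black knob clockwise until the pad seats firmly on the board, and back the knob off a quarter turn so that the board is not strained. Finish with the knob still gripped at that setting, so that I can tighten the lock nut; leave the other things on the table alone.

Things in the scene. Friction and masses are not known exactly. Their poses are not given: they have to be found in the camera images.
- jig: Test jig, fixed to the table: black plate 196 x 104 x 16 mm with feet, a white nest and a steel toggle clamp. Origin under the clamp bar's pivot, at table height; x points along the clamp bar towards the nest, z up. The plate spans x -68 to 128 mm, y +-52 mm; nest x 43 to 93 mm, y +-36 mm, 44 mm high; clamp body x -46 to 14 mm, up to 102 mm high.
- handle_pivot (a point): Fixed hinge axis of the clamp's red handle, 20 mm behind the jig origin (x = -20 mm), 50 mm above the table; the axis is the jig's y. Same axes as the jig.
- handle_grip (a point): Middle of the handle's red grip (70 mm long, 14 mm wide along the jig's y, 19 mm thick), 105 mm from handle_pivot. It moves on a circle about handle_pivot in the jig's x-z plane. Fully closed, it lies level behind the plate, 60 mm above the table, free all round.
- clamp_handle (a joint): Clamp handle, rad. 0 = fully down and locked against its stop (grip behind the pivot, raised 0.10 rad above level); grows as it is lifted, 1.3 = open. From jig -x the grip stands (value + 0.10) rad above level. Passes dead centre at 0.12. Stays where it is left; moving it takes about 2 N at the grip. The bar with the knob swings down as the handle goes down, level at 0.
- thumbscrew (a joint): Thumbscrew, rad. Grows as the knob is turned clockwise seen from above; 0 = backed right out, 3.2 = pad hard on the board (a firm stop, with the clamp locked). It starts at 0.6 to 1.7. Turns with 0.05 N m of friction and stays where it is left; the knob turns in place in the bar and drives the pad down 5 mm a turn; the pad touches about 0.4 rad before the stop.
- knob: Round black fluted knob of the thumbscrew, 33 mm across, 20 mm high, with a white index line on top along its own x. Origin at the middle of its underside, on the screw's axis; z along the axis, upright when the clamp is closed. It is 68 mm ahead of the jig origin then, its underside 112 mm above the table and 15 mm above the bar; a brass lock nut 17 mm across, 5 mm high, sits on the bar below it.
- knob_grip (a point): Point to grip: on the knob's axis, 11 mm above its underside; turns and tilts with the knob.
- pressure_pad: Black rubber pad, 16 mm across, at the foot of the screw, facing the board. Origin at the middle of its underside; z along the screw.
- board: Small green circuit board with two rows of pins, 34 x 54 x 8 mm, loose in the nest, lying flat under the closed pad. Origin in the middle of its underside, 68 mm ahead of the jig origin and 39 mm above the table.
- clamp_lamp: Blue desk lamp on an arm, fixed, to be kept clear of. Its shade hangs over the table behind and to the right: 180 mm across, centred about x 0.57, y -0.24, from 130 to 320 mm above the table. Coming from the robot's right, pass in front of it (x below 0.42) or rise well above. Between the robot and the jig stands a red soldering station, centred at x 0.33, y 0.0, 160 x 130 x 85 mm.
- flux_tin: Green flux tin, 52 mm across, 19 mm high, to be left alone. Origin in the middle of its underside.
- side_cutters: Side cutters with blue and yellow grips, 151 x 63 x 15 mm, lying flat, to be left alone. Origin in the middle of its underside.
- usb_stick: Red memory stick, 17 x 52 x 8 mm, to be left alone. Origin in the middle of its underside.
Not all that is in view belongs to the job. What is meant by the board is not purple, and is the larger of those in its own colour.

How it is judged:
By the outcome, as a careful person would: the job done as asked, in the order asked, and still so for the second after the job is handed in, while the arm keeps its last pose, push and grip.
It also fails if it takes over 54 s, if anything falls off the work surface, if the arm or the gripper's body presses on something with over 40 N, if the wrist force passes 120 N, or if a joint passes its speed limit or range.

## Robot

A 6-joint arm with a two-finger parallel gripper is mounted at the origin on the work surface; the furniture and walls round the work are solid. World frame = base frame: x ahead of the robot, y to its left, z up, the work surface at z = 0. Lengths are in m, angles in rad, forces in N, time in s.
With the tool pointing down it reaches from about 0.375 to 0.975 m from the base axis. Payload 3.8 kg.
Tool frame: the origin (TCP) lies midway between the tips of the shut fingers; the grasp point (between the pads) lies 19 mm behind it; z points along the fingers, y is the line along which they close (so a half turn about z gives the same grasp; the last joint's range is limited). The gripper opens to 85 mm and grips with 20 to 120 N. Pads are 22 mm wide; open, the fingers measure 114 mm over their backs; the gripper's body (76 mm by 85 mm) begins 54 mm behind the grasp point. The pads swing forward as they close: fully open they stand 13 mm farther back than shut.
Start: joints at [-1.19, 0.264, 1.604, -0, 1.274, -0.037], TCP at [0.274, -0.617, 0.231] pointing down, gripper open.
Joint ranges: [-2.63, 2.63], [-0.94, 2.18], [0.31, 2.57], [-1.31, 4.45], [0, 2.66], [-2.55, 2.55]. Speed limits (rad/s): [2.57, 2.57, 3.14, 3.14, 3.14, 3.14].

## Interface

Orientations are given as a rotation vector (axis times angle).
In Python, from workcell import status, read_camera, workorder, masks_of gives the robot as it stands.
- The arm moves only by the tool drive_tool, never from a script. Its argument "rows" is a list of rows, each a list of 7 numbers: the turn, a rotation vector about the tool's x, y, z in degrees, then the shift along the tool's x, y, z in m, then the opening, from 0 (shut) to 1 (fully open). In form: [[ax, ay, az, tx, ty, tz, claw], ...]. A call has 1 to 8 rows; each row shifts and turns the commanded pose from where the row before left it, along the tool's axes as they then stand; what a row does not reach is not made up. A row lasts 1/12 s, in which the tool goes at most 41.7 mm and 7.16 degrees, less where a joint would pass 70% of its speed; a pose out of reach is approached as far as the arm can. A call is refused whole if a number of a shift passes 0.0417 or a number of a turn 7.16, either way. A call with a gripper value outside its range is refused whole. The fingers move at their own pace and stop on an object; "force" is the grip in N (left out, the last holds). Time passes only in rows, so rows that do not move let the fingers close. It gives the time, the measured TCP pose, the force, the opening and the grip force at its end, in the units of the state.
- status.read_state(): the state, without advancing time (a new reading comes with each control period).
- read_camera(name): name is "scene" or "top" or "wrist"; returns a dict with "color" (384x512x3 uint8, red, green, blue), "intrinsics" (3x3 intrinsics, pixels), "world_from_camera" (4x4, takes a point from camera to world coordinates); the wrist camera has in their place "mount" (4x4, takes a point from camera to tool coordinates, whose origin is the TCP and whose axes are the flange's). Camera axes: x right, y up, looking along -z (the intrinsics and any distortion apply to the point x, -y, -z); pixel columns grow to the right and rows downward; lengths in m; the calibration is good to about 2 mm. The wrist camera is an equidistant fisheye: a pixel r from the principal point sees the ray r / f radians off the axis. A picture is of the moment at which its call begins: read the wrist's pose just before it. There is no depth.
- workorder.finish_job(): hands the job in; it is judged then, once.
Trained networks look in a picture, given as the dict that the camera call returned (one of the last four; its "shot" number tells which), for a name from the list of things; names that differ only in an ending like _2 or _b are one class to them, and where a whole thing is asked for, a point or a joint stands for the part that bears it (a point fixed in the world has none). Each returns a list of dicts, best first, with "score" (0 to 1); they miss things now and then, are a little off and sometimes report something else, mostly with a low value. They report only what shows in the picture. A call takes as long as a camera call. They do not tell look-alikes from the thing itself.
- masks_of(picture, name): "mask" (384x512 bool, what is visible of it) and "bbox" ([left, top, right, bottom] in pixels, round what is visible of it).
The state is a dict: "time": time; "q": joint angles; "joint_vel": joint speeds; "joint_torque": joint torques, N m; "tool_pos": TCP position; "tcp_rot": TCP orientation; "wrist_force": force on the tool from outside, world axes, zero at the start; "torque": the same for the moment, N m; "width": opening from 0.0 (shut) to 1.0 (fully open); "grip_force": force on a finger pad.
Only numpy, scipy, OpenCV 4.12 (cv2) and the standard library are available. Lean on these libraries where they do the work, as an engineer would, in place of code of your own. Each camera call takes 0.05 s, during which the arm holds its last target. There are 200 camera calls.

## Working session

There is one attempt and no reset: what is moved stays moved. The work goes in short steps, Python scripts to look and compute and a tool call to move; the robot and the scene stay as the last step left them, time stands still between calls to the robot, and variables do not carry over. Pictures are saved under pics/ and viewed, at most 10 in all, crops included, and the job is handed in when it is done.

Besides the shell and the picture viewer there is one more tool, called after "Emit:" in YAML: its name, and indented under it one key for each argument. drive_tool: Moves the arm, as the interface text tells. Its arguments: {"type":"object","properties":{"rows":{"type":"array"},"force":{"type":"number"}},"required":["rows"]}

```bash
ls; mkdir -p pics; cat > h.py <<'E'
import numpy as np, cv2
from scipy.spatial.transform import Rotation as R
from workcell import status, read_camera, workorder, masks_of
def save(c,n): cv2.imwrite('pics/'+n, c['color'][:,:,::-1])
E
python3 - <<'E'
from h import *
s=status.read_state(); print({k:np.round(v,3) for k,v in s.items()})
a=read_camera("scene");b=read_camera("top")
for c in(a,b):
    print(c['intrinsics'],np.round(c['world_from_camera'],3), c.keys())
    for n in ['jig','clamp_handle','knob','board','pressure_pad']:
        print(n,[(round(float(m['score']),2),m['bbox']) for m in masks_of(c,n)[:3]])
im=np.vstack([a['color'],b['color']])
cv2.imwrite('pics/a.png',cv2.resize(a['color'],(800,600),interpolation=cv2.INTER_CUBIC)[:,:,::-1])
cv2.imwrite('pics/b.png',cv2.resize(b['color'],(800,600),interpolation=cv2.INTER_CUBIC)[:,:,::-1])
E
```

```text
pics
{'time': np.float64(0.0), 'q': array([-1.19 ,  0.265,  1.605,  0.   ,  1.274, -0.037]), 'joint_vel': array([ 0.001, -0.   , -0.001, -0.   , -0.   ,  0.001]), 'joint_torque': array([-3.0000e-03, -5.1512e+01, -3.6731e+01, -0.0000e+00,  1.3000e-02,
        0.0000e+00]), 'tool_pos': array([ 0.274, -0.616,  0.23 ]), 'tcp_rot': array([-3.071e+00, -6.510e-01,  1.000e-03]), 'wrist_force': array([ 0.913, -0.201, -0.072]), 'torque': array([ 0.067, -0.058,  0.064]), 'grip_force': np.float64(0.0), 'width': np.float64(1.001)}
[[378.84792664   0.         255.07552066]
 [  0.         378.84792664 188.39139292]
 [  0.           0.           1.        ]] [[ 0.801  0.302 -0.516 -0.174]
 [-0.598  0.409 -0.689 -0.819]
 [ 0.003  0.861  0.509  0.698]
 [ 0.     0.     0.     1.   ]] dict_keys(['color', 'intrinsics', 'world_from_camera', 'shot'])
jig [(0.56, [264.3, 139.8, 308.7, 218.5])]
clamp_handle [(0.55, [264.9, 139.0, 279.7, 181.7])]
knob []
board [(0.75, [261.8, 142.3, 308.0, 217.2]), (0.63, [230.1, 182.9, 236.2, 186.5]), (0.62, [279.7, 190.9, 296.9, 201.7])]
pressure_pad [(0.7, [278.1, 162.1, 291.1, 168.2])]
[[433.35501735   0.         261.08362814]
 [  0.         433.35501735 190.62811999]
 [  0.           0.           1.        ]] [[ 0.01   0.992 -0.122  0.266]
 [-1.     0.007 -0.025 -0.026]
 [-0.024  0.122  0.992  1.337]
 [ 0.     0.     0.     1.   ]] dict_keys(['color', 'intrinsics', 'world_from_camera', 'shot'])
jig [(0.93, [219.0, 122.4, 294.0, 176.8])]
clamp_handle [(0.61, [217.9, 123.9, 240.5, 139.5])]
knob []
board [(0.53, [266.2, 148.0, 278.2, 159.4]), (0.5, [195.0, 167.1, 208.7, 177.7]), (0.5, [368.4, 253.9, 385.4, 273.1])]
pressure_pad [(0.5, [354.1, 169.6, 374.9, 175.9])]
```

View pics/a.png

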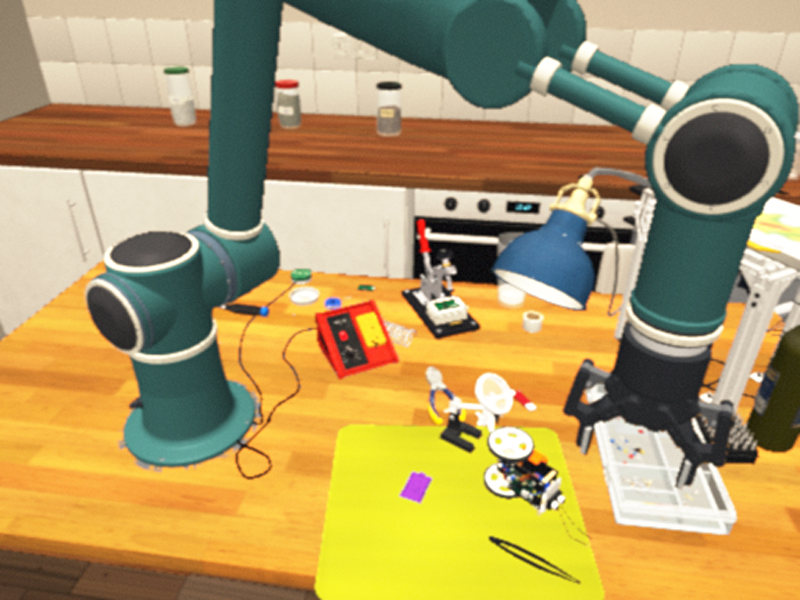

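View pics/b.png

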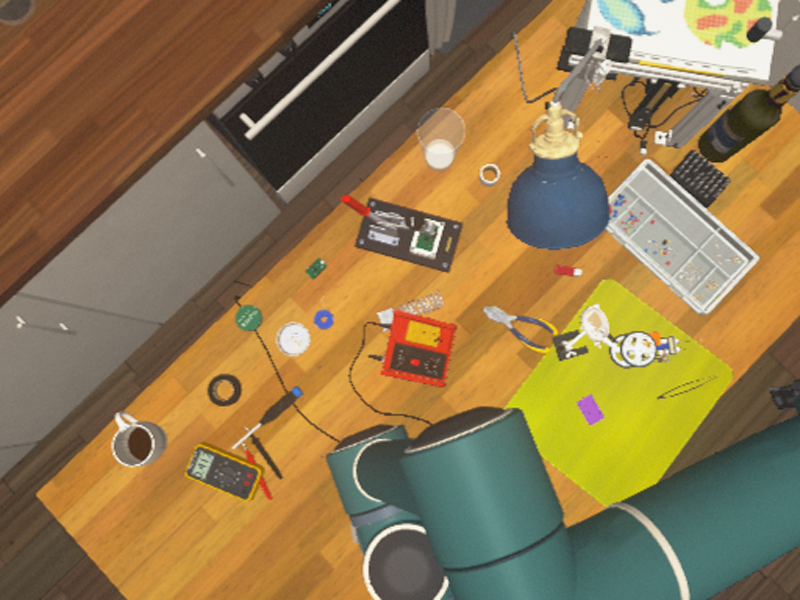

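The top view (800-wide) shows the jig at about (408,235), with the red handle up at (355,205) and the nest with a green board at (428,237). The small green board at (317,268) is a smaller look-alike, and the purple one at (590,410) is ruled out by colour. The green tin is at (248,318). In the scene view the jig is at (440,300), with its handle upright at (423,238). The board I want is the one in the nest. Next is a close crop.

```bash
python3 - <<'E'
from h import *
a=read_camera("scene");b=read_camera("top")
A=cv2.resize(a['color'][135:219,250:318],None,fx=5.8,fy=5.8,interpolation=cv2.INTER_CUBIC)
B=cv2.resize(b['color'][115:185,212:302],None,fx=4.4,fy=4.4,interpolation=cv2.INTER_CUBIC)
o=np.zeros((600,800,3),np.uint8);o[:A.shape[0],:A.shape[1]]=A;o[:B.shape[0],400:400+B.shape[1]]=B[:,:400]
cv2.imwrite('pics/c.png',o[:,:,::-1])
E
```

```text
(no output)
```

View pics/c.png

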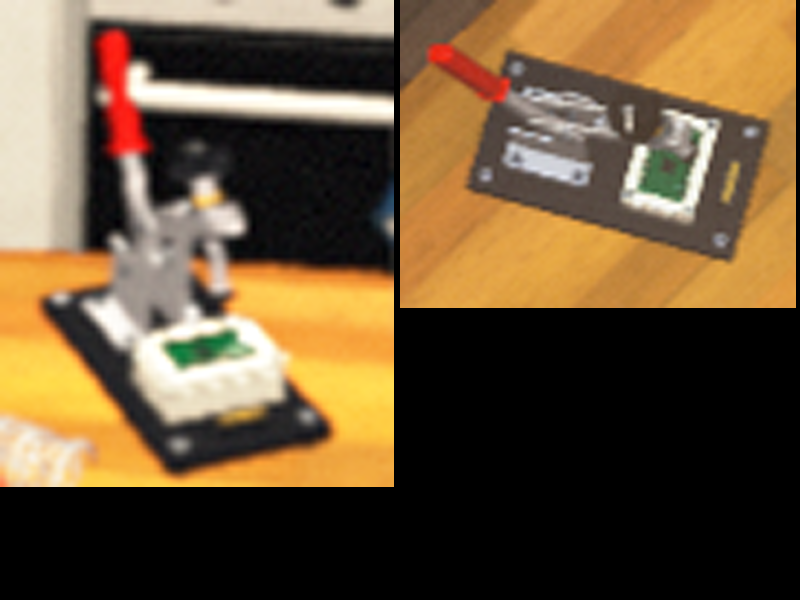

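The crop shows the green board with its pins in the white nest (top crop 665,175), the plate corners, the red grip (top crop 470,73; scene crop 122,95) and the black knob (scene crop 200,158). The chosen board is the right one. I'll fit the jig pose from both views next.

```bash
cat >> h.py <<'E'
def proj(c,P):
    T=np.linalg.inv(c['world_from_camera']); p=(T[:3,:3]@np.atleast_2d(P).T).T+T[:3,3]
    K=c['intrinsics']; return np.c_[K[0,0]*p[:,0]/-p[:,2]+K[0,2],K[1,1]*-p[:,1]/-p[:,2]+K[1,2]]
def Rz(y): return R.from_euler('z',y).as_matrix()
E
python3 - <<'E'
from h import *
from scipy.optimize import least_squares
a=read_camera("scene");b=read_camera("top")
t=[(-.068,.052,236.5,126.8),(-.068,-.052,227.9,157.7),(.128,-.052,287.7,174.1),(.128,.052,295.9,142.7)]
s=[(-.068,-.052,257.2,186.4),(.128,-.052,279.3,216),(.128,.052,306.9,209.1)]
def f(v):
    x,y,z,w,h=v; J=lambda P:(Rz(w)@np.array(P).T).T+[x,y,0]
    r=[]
    for c,L in((b,t),(a,s)):
        L=np.array(L); P=np.c_[L[:,:2],np.full(len(L),z)]
        r.append((proj(c,J(P))-L[:,2:]).ravel())
    g=J([[-.02-.105*np.cos(h+.1),0,.05+.105*np.sin(h+.1)]])
    r.append((proj(b,g)-[227.9+1.0,131.6]).ravel()*.5); r.append((proj(a,g)-[271,151.4]).ravel()*.5)
    return np.concatenate(r)
o=least_squares(f,[.55,.03,.016,-1.7,1.2]); print(np.round(o.x,4)); print(np.round(o.fun,1))
x,y,z,w,h=o.x
for n,p in dict(pivot=[-.02,0,.05],grip=[-.02-.105*np.cos(h+.1),0,.05+.105*np.sin(h+.1)],grip0=[-.02-.105*np.cos(.1),0,.0605],knob=[.068,0,.123]).items(): print(n,Rz(w)@p+[x,y,0])
# triangulate the grip freely
def g(p): return np.r_[(proj(b,p)-[228.9,131.6]).ravel(),(proj(a,p)-[271,151.4]).ravel()]
q=least_squares(g,[.6,.1,.15]);print(q.x,q.fun)
# tool axes at present
S=status.read_state();M=R.from_rotvec(S['tcp_rot']).as_matrix();print(np.round(M,3))
E
```

```text
[ 0.5636  0.0353  0.0129 -1.839   1.0429]
[-0.2 -0.4 -0.9  0.  -0.   0.4  0.7  0.1 -0.9  0.3 -0.2 -0.1  1.3  0.2
  0.  -0.1  0.  -0.1]
pivot [0.56885375 0.05463081 0.05      ]
grip [0.58040138 0.09664443 0.14553276]
grip0 [0.59654245 0.15537034 0.0605    ]
knob [ 0.54553148 -0.03022242  0.123     ]
[0.58004065 0.09666054 0.14505102] [ 0.01757302 -0.02491739 -0.03673673  0.00530232]
[[ 0.914  0.406  0.   ]
 [ 0.406 -0.914 -0.   ]
 [ 0.     0.    -1.   ]]
```

Emit:
drive_tool:
  rows:
    - [0, 0, -6.33, 0, 0, -0.015, 1]
    - [0, 0, -6.33, 0, 0, -0.015, 1]
    - [0, 0, -6.33, 0, 0, -0.015, 1]
    - [0, 0, -6.33, 0, 0, -0.015, 1]
    - [0, 0, -6.33, 0, 0, -0.015, 1]
    - [0, 0, -6.33, 0, 0, -0.015, 1]
    - [0, 0, -6.33, 0, 0, -0.015, 1]
    - [0, 0, -6.33, 0, 0, -0.015, 1]

```text
time: 1.47
tool_pos: [0.2738, -0.6169, 0.3521]
tcp_rot: [2.494, 1.91, -0.0]
wrist_force: [-0.2, -0.0, -0.4]
width: 0.999
grip_force: 0.0
```

Emit:
drive_tool:
  rows:
    - [0, 0, 0, 0.04, -0.004, 0, 1]
    - [0, 0, 0, 0.04, -0.004, 0, 1]
    - [0, 0, 0, 0.04, -0.004, 0, 1]
    - [0, 0, 0, 0.04, -0.004, 0, 1]
    - [0, 0, 0, 0.04, -0.004, 0, 1]
    - [0, 0, 0, 0.04, -0.004, 0, 1]
    - [0, 0, 0, 0.04, -0.004, 0, 1]
    - [0, 0, 0, 0.04, -0.004, 0, 1]

```text
time: 2.13
tool_pos: [0.328, -0.2981, 0.3514]
tcp_rot: [2.499, 1.902, 0.001]
wrist_force: [1.2, -0.7, 0.2]
width: 1.001
grip_force: 0.0
```

Emit:
drive_tool:
  rows:
    - [0, 0, 0, 0.0385, -0.0012, 0, 1]
    - [0, 0, 0, 0.0385, -0.0012, 0, 1]
    - [0, 0, 0, 0.0385, -0.0012, 0, 1]
    - [0, 0, 0, 0.0385, -0.0012, 0, 1]
    - [0, 0, 0, 0.0385, -0.0012, 0, 1]
    - [0, 0, 0, 0.0385, -0.0012, 0, 1]
    - [0, 0, 0, 0.0385, -0.0012, 0, 1]
    - [0, 0, 0, 0.0385, -0.0012, 0, 1]

```text
time: 2.8
tool_pos: [0.4007, 0.0014, 0.3518]
tcp_rot: [2.499, 1.902, 0.002]
wrist_force: [0.7, 0.1, 0.0]
width: 1.0
grip_force: 0.0
```

Emit:
drive_tool:
  rows:
    - [0, 0, 0, 0.018, 0.0185, 0, 1]
    - [0, 0, 0, 0.018, 0.0185, 0, 1]
    - [0, 0, 0, 0.018, 0.0185, 0, 1]
    - [0, 0, 0, 0.018, 0.0185, 0, 1]
    - [0, 0, 0, 0.018, 0.0185, 0, 1]
    - [0, 0, 0, 0.018, 0.0185, 0, 1]
    - [0, 0, 0, 0.018, 0.0185, 0, 1]
    - [0, 0, 0, 0.018, 0.0185, 0, 1]

```text
time: 3.47
tool_pos: [0.5828, 0.0998, 0.3513]
tcp_rot: [2.499, 1.904, 0.0]
wrist_force: [0.2, -0.4, -0.4]
width: 0.998
grip_force: 0.0
```

```bash
python3 - <<'E'
from h import *
s=status.read_state();print(s['tool_pos'],s['q'],R.from_rotvec(s['tcp_rot']).as_matrix().round(3))
c=read_camera("wrist");print(c['intrinsics'],c['mount'].round(4))
for n in ['clamp_handle','knob','jig']: print(n,[(round(float(m['score']),2),m['bbox']) for m in masks_of(c,n)[:3]])
cv2.imwrite('pics/d.png',cv2.resize(c['color'],(800,600),interpolation=cv2.INTER_CUBIC)[:,:,::-1])
E
```

```text
[0.58275122 0.09980814 0.35128198] [1.27496472e-01 5.48836740e-02 1.62679975e+00 1.25536722e-06
 1.45974254e+00 3.96391986e-01] [[ 0.266  0.964  0.   ]
 [ 0.964 -0.266  0.   ]
 [ 0.     0.    -1.   ]]
[[297.31863964   0.         255.21006982]
 [  0.         297.31863964 188.52929099]
 [  0.           0.           1.        ]] [[-1.000e-04  9.555e-01  2.949e-01  7.540e-02]
 [ 1.000e+00  2.000e-04 -1.000e-04 -7.000e-04]
 [-2.000e-04  2.949e-01 -9.555e-01 -1.429e-01]
 [ 0.000e+00  0.000e+00  0.000e+00  1.000e+00]]
clamp_handle [(0.77, [248.4, 143.6, 261.5, 191.2]), (0.73, [224.0, 141.4, 287.9, 259.3])]
knob [(0.95, [243.3, 235.4, 271.4, 258.9])]
jig [(0.84, [222.9, 139.4, 290.0, 259.9])]
```

View pics/d.png

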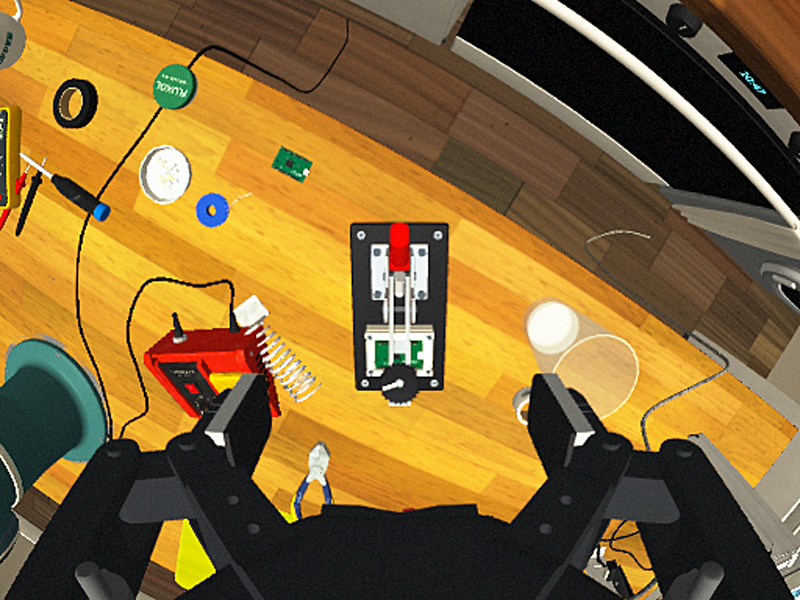

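The wrist view shows the jig square to the tool. The red grip runs from (400,223) to (400,272), the knob is at (400,383) with its white index line visible, and the plate corners are (351,223), (451,222), (356,391) and (444,390). I'll refine the fit with these.

```bash
cat >> h.py <<'E'
def wproj(c,s,P):
    T=np.eye(4);T[:3,:3]=R.from_rotvec(s['tcp_rot']).as_matrix();T[:3,3]=s['tool_pos']
    T=np.linalg.inv(T@c['mount']); p=(T[:3,:3]@np.atleast_2d(P).T).T+T[:3,3]
    q=np.c_[p[:,0],-p[:,1],-p[:,2]]; r=np.hypot(q[:,0],q[:,1]); th=np.arctan2(r,q[:,2]); K=c['intrinsics']
    return np.c_[K[0,0]*th*q[:,0]/r+K[0,2],K[1,1]*th*q[:,1]/r+K[1,2]]
E
python3 - <<'E'
from h import *
from scipy.optimize import least_squares
s=status.read_state();c=read_camera("wrist")
L=np.array([(-.068,-.052,351,223),(-.068,.052,451,222),(.128,-.052,356,391),(.128,.052,444,390)],float);L[:,2:]*=.64
m=[k for k in masks_of(c,'handle_grip') if k['score']>.3]
hsv=cv2.cvtColor(c['color'],cv2.COLOR_RGB2HSV);red=((hsv[...,0]<8)|(hsv[...,0]>172))&(hsv[...,1]>150)&(hsv[...,2]>90)
red[:,:240]=0;red[:,275:]=0;red[:130]=0;red[190:]=0
v,u=np.nonzero(red);print('red',u.mean(),u.min(),u.max(),v.min(),v.max())
def f(p,full=0):
    x,y,w=p; P=np.c_[L[:,:2],np.full(4,.016)]@Rz(w).T+[x,y,0]
    return (wproj(c,s,P)-L[:,2:]).ravel()
o=least_squares(f,[.5636,.0353,-1.839]);print(o.x.round(4),o.fun.round(1))
x,y,w=o.x
for h in(.9,1.,1.05,1.1,1.2,1.3):
    g=lambda r,t:Rz(w)@[-.02-r*np.cos(h+.1)+t*np.sin(h+.1),0,.05+r*np.sin(h+.1)+t*np.cos(h+.1)]+[x,y,0]
    print(h,wproj(c,s,[g(.07,.0095),g(.105,0),g(.14,0),g(.14,-.0095)]).round(1).tolist())
print('pivot',Rz(w)@[-.02,0,.05]+[x,y,0],'knob',Rz(w)@[.068,0,.123]+[x,y,0],'yaw_x deg',np.degrees(w)+180)
E
```

```text
red 256.0431472081218 250 262 142 172
[ 0.5661  0.0392 -1.8406] [-0.2 -0.4 -0.1  0.4 -0.1 -0.3  0.5  0.4]
0.9 [[256.7, 166.7], [256.8, 149.6], [256.9, 137.2], [256.9, 129.6]]
1.0 [[256.7, 172.1], [256.8, 157.8], [256.9, 149.1], [256.9, 140.9]]
1.05 [[256.7, 174.8], [256.8, 162.1], [256.9, 155.3], [256.9, 146.9]]
1.1 [[256.7, 177.5], [256.8, 166.4], [256.9, 161.7], [256.9, 153.0]]
1.2 [[256.6, 182.9], [256.8, 175.2], [256.9, 174.7], [256.9, 165.8]]
1.3 [[256.6, 188.1], [256.8, 184.0], [256.9, 187.7], [256.9, 178.9]]
pivot [0.57141275 0.05850922 0.05      ] knob [ 0.54795735 -0.02630731  0.123     ] yaw_x deg 74.54160347536077
```

Emit:
drive_tool:
  rows:
    - [0, 0, 0, 0.0006, 0, 0.0277, 1]
    - [0, 0, 0, 0.0006, 0, 0.0277, 1]
    - [0, 0, 0, 0.0006, 0, 0.0277, 1]
    - [0, 0, 0, 0.0006, 0, 0.0277, 0.8]
    - [0, 0, 0, 0.0006, 0, 0.0277, 0.6]
    - [0, 0, 0, 0.0006, 0, 0.0277, 0.5]
    - [0, 0, 0, 0.0006, 0, 0.0277, 0.5]
    - [0, 0, 0, 0.0006, 0, 0.0277, 0.5]

```text
time: 4.43
tool_pos: [0.5824, 0.1029, 0.1295]
tcp_rot: [2.499, 1.902, 0.002]
wrist_force: [-0.2, 0.3, 1.0]
width: 0.5
grip_force: 0.0
```

Emit:
drive_tool:
  rows:
    - [0, 0, 0, 0, 0, 0, 0.1]
    - [0, 0, 0, 0, 0, 0, 0.05]
    - [0, 0, 0, 0, 0, 0, 0.05]
    - [0, 0, 0, 0, 0, 0, 0.05]
    - [0, 0, 0, 0, 0, 0, 0.05]
    - [0, 0, 0, 0, 0, 0, 0.05]
    - [0, 0, 0, 0, 0, 0, 0.05]
    - [0, 0, 0, 0, 0, 0, 0.05]
  force: 30

```text
time: 5.1
tool_pos: [0.5836, 0.1025, 0.1304]
tcp_rot: [2.498, 1.902, 0.001]
wrist_force: [3.0, -4.4, -10.7]
width: 0.155
grip_force: 34.4
```

Emit:
drive_tool:
  rows:
    - [0, 0, 0, 0.0063, 0, 0.0033, 0.05]
    - [0, 0, 0, 0.0062, 0, 0.0036, 0.05]
    - [0, 0, 0, 0.0059, 0, 0.0041, 0.05]
    - [0, 0, 0, 0.0056, 0, 0.0044, 0.05]
    - [0, 0, 0, 0.0053, 0, 0.0048, 0.05]
    - [0, 0, 0, 0.005, 0, 0.0051, 0.05]
    - [0, 0, 0, 0.0047, 0, 0.0055, 0.05]
    - [0, 0, 0, 0.0043, 0, 0.0057, 0.05]

```text
time: 5.77
tool_pos: [0.5957, 0.146, 0.0953]
tcp_rot: [2.499, 1.902, 0.004]
wrist_force: [-2.7, -0.6, 5.0]
width: 0.157
grip_force: 34.4
```

Emit:
drive_tool:
  rows:
    - [0, 0, 0, 0.0039, 0, 0.006, 0.05]
    - [0, 0, 0, 0.0035, 0, 0.0062, 0.05]
    - [0, 0, 0, 0.0031, 0, 0.0065, 0.05]
    - [0, 0, 0, 0.0026, 0, 0.0066, 0.05]
    - [0, 0, 0, 0.0022, 0, 0.0068, 0.05]
    - [0, 0, 0, 0.0018, 0, 0.0069, 0.05]
    - [0, 0, 0, 0.0013, 0, 0.0065, 0.05]
    - [0, 0, 0, 0.0009, 0, 0.0065, 0.05]

```text
time: 6.43
tool_pos: [0.6011, 0.1656, 0.0422]
tcp_rot: [2.499, 1.903, 0.006]
wrist_force: [-4.0, -0.9, 39.2]
width: 0.157
grip_force: 39.9
```

Emit:
drive_tool:
  rows:
    - [0, 0, 0, 0, 0, 0, 0.05]
    - [0, 0, 0, 0, 0, 0, 0.05]
    - [0, 0, 0, 0, 0, 0, 0.7]
    - [0, 0, 0, 0, 0, 0, 0.7]
    - [0, 0, 0, 0, 0, 0, 0.7]
    - [0, 0, 0, 0, 0, 0, 0.7]
    - [0, 0, 0, 0, 0, 0, 0.7]
    - [0, 0, 0, 0, 0, -0.01, 0.7]

```text
time: 7.1
tool_pos: [0.5978, 0.1635, 0.0491]
tcp_rot: [-2.498, -1.902, 0.006]
wrist_force: [0.0, -0.2, 0.1]
width: 0.702
grip_force: 0.0
```

Emit:
drive_tool:
  rows:
    - [0, 0, 0, 0, 0, -0.03, 0.7]
    - [0, 0, 0, 0, 0, -0.03, 0.7]
    - [0, 0, 0, 0, 0, -0.03, 1]
    - [0, 0, 0, 0, 0, -0.03, 1]
    - [0, 0, 0, 0, 0, -0.03, 1]
    - [0, 0, 0, 0, 0, -0.03, 1]
    - [0, 0, 0, -0.02, 0, -0.03, 1]
    - [0, 0, 0, -0.03, 0, -0.02, 1]

```text
time: 7.77
tool_pos: [0.5877, 0.1173, 0.2858]
tcp_rot: [2.495, 1.906, 0.009]
wrist_force: [-0.0, -1.2, 0.2]
width: 0.998
grip_force: 0.0
```

```bash
python3 - <<'E'
from h import *
s=status.read_state();print(s['tool_pos'],s['q'])
c=read_camera("wrist")
for n in ['clamp_handle','knob']: print(n,[(round(float(m['score']),2),m['bbox']) for m in masks_of(c,n)[:3]])
cv2.imwrite('pics/e.png',cv2.resize(c['color'],(800,600),interpolation=cv2.INTER_CUBIC)[:,:,::-1])
E
```

```text
[0.58769544 0.11730276 0.28579346] [1.54853981e-01 8.85771706e-02 1.70833899e+00 1.05032684e-03
 1.33895200e+00 4.20943352e-01]
clamp_handle [(0.69, [249.4, 95.8, 261.6, 210.6])]
knob [(0.98, [241.8, 275.5, 272.9, 303.1])]
```

View pics/e.png

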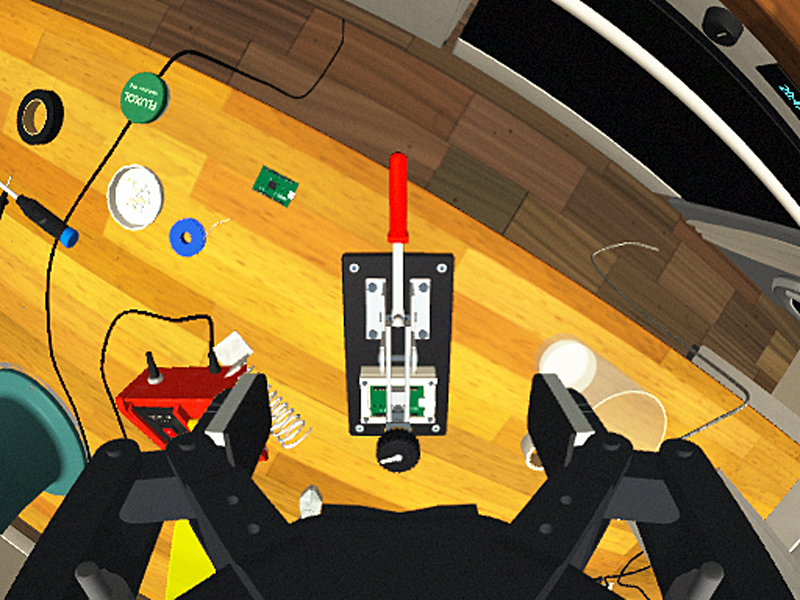

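The wrist view shows the handle down behind the plate, red from (399,153) to (399,243), and the bar over the nest with the knob at (398,450). I'll check these against the closed-clamp prediction and locate the knob.

```bash
cat > m.py <<'E'
from h import *
from scipy.optimize import least_squares
s=status.read_state();c=read_camera("wrist")
L=np.array([(-.068,-.052,342,254),(-.068,.052,454,254),(.128,-.052,347,435),(.128,.052,447,435)],float);L[:,2:]*=.64
f=lambda p:(wproj(c,s,np.c_[L[:,:2],np.full(4,.016)]@Rz(p[2]).T+[p[0],p[1],0])-L[:,2:]).ravel()
o=least_squares(f,[.5636,.0353,-1.839]);print(o.x.round(4),o.fun.round(1));x,y,w=o.x
for h in(0,.05,.1,.15,.2):
    g=lambda r,t:Rz(w)@[-.02-r*np.cos(h+.1)+t*np.sin(h+.1),0,.05+r*np.sin(h+.1)+t*np.cos(h+.1)]+[x,y,0]
    print(h,wproj(c,s,[g(.07,.0095),g(.14,.0095),g(.14,-.0095)]).round(1).tolist())
m=masks_of(c,'knob')[0]['mask'];v,u=np.nonzero(m);print('knob px',u.mean(),v.mean(),u.min(),u.max(),v.min(),v.max())
for z in(.112,.132):
    a=np.arange(0,6.28,.1);P=np.c_[.068+.0165*np.cos(a),.0165*np.sin(a),np.full(len(a),z)]@Rz(w).T+[x,y,0];q=wproj(c,s,P);print(z,q.min(0),q.max(0))
E
python3 m.py
```

```text
[ 0.5661  0.0376 -1.8477] [-0.8 -0.4  0.7 -0.2  0.8  0.4 -0.7  0.5]
0 [[255.0, 154.2], [255.3, 97.5], [255.2, 96.1]]
0.05 [[255.0, 155.4], [255.3, 98.6], [255.2, 96.4]]
0.1 [[255.0, 156.8], [255.4, 100.0], [255.3, 96.9]]
0.15 [[255.0, 158.3], [255.4, 101.8], [255.3, 97.8]]
0.2 [[255.0, 160.0], [255.4, 104.0], [255.3, 99.0]]
knob px 253.80359820089956 286.6056971514243 239 268 273 300
0.112 [241.6539543  272.27281901] [267.42761536 292.98781323]
0.132 [241.11426086 281.27613395] [268.10460782 302.41217738]
```

Emit:
drive_tool:
  rows:
    - [0, 0, 0, -0.0187, 0, 0, 1]
    - [0, 0, 0, -0.0187, 0, 0, 1]
    - [0, 0, 0, -0.0187, 0, 0, 1]
    - [0, 0, 0, -0.0187, 0, 0, 1]
    - [0, 0, 0, -0.0187, 0, 0, 1]
    - [0, 0, 0, -0.0187, 0, 0, 1]
    - [0, 0, 0, -0.0187, 0, 0, 1]
    - [0, 0, 0, -0.0187, 0, 0, 1]

```text
time: 8.68
tool_pos: [0.5456, -0.0282, 0.2789]
tcp_rot: [-2.496, -1.903, 0.004]
wrist_force: [0.0, 0.2, -0.1]
width: 0.999
grip_force: 0.0
```

Emit:
drive_tool:
  rows:
    - [0, 0, -6.72, 0, 0, 0, 1]
    - [0, 0, -6.72, 0, 0, 0, 1]
    - [0, 0, -6.72, 0, 0, 0, 1]
    - [0, 0, -6.72, 0, 0, 0, 1]
    - [0, 0, -6.72, 0, 0, 0, 1]
    - [0, 0, -6.72, 0, 0, 0, 1]
    - [0, 0, -6.72, 0, 0, 0, 1]
    - [0, 0, -6.72, 0, 0, 0, 1]

```text
time: 9.35
tool_pos: [0.5459, -0.0274, 0.2788]
tcp_rot: [-1.358, -2.829, 0.001]
wrist_force: [0.7, 0.2, 0.1]
width: 1.0
grip_force: 0.0
```

Emit:
drive_tool:
  rows:
    - [0, 0, -6.72, 0, 0, 0.006, 1]
    - [0, 0, -6.72, 0, 0, 0.006, 1]
    - [0, 0, -6.72, 0, 0, 0.006, 1]
    - [0, 0, -6.72, 0, 0, 0.006, 1]
    - [0, 0, -6.72, 0, 0, 0.006, 1]
    - [0, 0, -6.72, 0, 0, 0.006, 1]
    - [0, 0, -6.72, 0, 0, 0.006, 1]
    - [0, 0, -6.72, 0, 0, 0.006, 1]

```text
time: 10.02
tool_pos: [0.5457, -0.0274, 0.2306]
tcp_rot: [0.068, -3.137, -0.001]
wrist_force: [-0.1, 0.0, 0.2]
width: 1.001
grip_force: 0.0
```

```bash
cat > k.py <<'E'
from h import *
from scipy.optimize import least_squares
s=status.read_state();print(s['tool_pos'],s['q'].round(3));Mt=R.from_rotvec(s['tcp_rot']).as_matrix();print(Mt.round(4))
c=read_camera("wrist")
k=masks_of(c,'knob');m=k[0]['mask'];print(k[0]['score'],k[0]['bbox'])
# silhouette fit: hull of projected cylinder versus mask
a=np.arange(0,6.28,.1)
def sil(p):
    P=np.vstack([np.c_[p[0]+.0165*np.cos(a),p[1]+.0165*np.sin(a),np.full(len(a),z)] for z in(.112,.132)])
    q=wproj(c,s,P).astype(np.float32);im=np.zeros(m.shape,np.uint8)
    cv2.fillConvexPoly(im,cv2.convexHull((q*16).astype(np.int32)),1,shift=4) ;return im>0
v,u=np.nonzero(m);p=np.array([.5478,-.027])
def f(p):
    vv,uu=np.nonzero(sil(p));return np.array([uu.mean()-u.mean(),vv.mean()-v.mean()])
for _ in range(6):
    J=np.c_[(f(p+[.004,0])-f(p-[.004,0])),(f(p+[0,.004])-f(p-[0,.004]))]/.008;p=p-np.linalg.solve(J,f(p))
S=sil(p);print('knob',p,'IoU',(S&m).sum()/(S|m).sum());print('shift tool',Mt.T@np.r_[p-s['tool_pos'][:2],0.123-s['tool_pos'][2]])
cv2.imwrite('pics/f%d.png'%(s['time']*100),cv2.resize(c['color'],(800,600),interpolation=cv2.INTER_CUBIC)[:,:,::-1])
E
python3 k.py; ls pics
```

```text
[ 0.54566094 -0.02742713  0.23061597] [-0.096  0.024  1.878  0.     1.244 -1.71 ]
[[-9.991e-01 -4.340e-02 -3.800e-03]
 [-4.340e-02  9.991e-01  8.000e-04]
 [ 3.800e-03  1.000e-03 -1.000e+00]]
0.76 [238.9, 171.5, 278.4, 209.2]
knob [ 0.54751157 -0.02559611] IoU 0.9280469897209985
shift tool [-0.00233549  0.00164624  0.10760952]
a.png
b.png
c.png
d.png
e.png
f1001.png
```

Emit:
drive_tool:
  rows:
    - [0, 0, 0, -0.0012, 0.0008, 0.0155, 1]
    - [0, 0, 0, -0.0011, 0.0008, 0.0155, 1]
    - [0, 0, 0, 0, 0, 0.0155, 1]
    - [0, 0, 0, 0, 0, 0.0155, 1]
    - [0, 0, 0, 0, 0, 0.0155, 0.9]
    - [0, 0, 0, 0, 0, 0.0155, 0.8]
    - [0, 0, 0, 0, 0, 0.0155, 0.7]
    - [0, 0, 0, 0, 0, 0.0155, 0.6]

```text
time: 10.78
tool_pos: [0.5484, -0.0262, 0.1077]
tcp_rot: [0.052, -3.14, -0.001]
wrist_force: [-0.7, -0.0, -0.1]
width: 0.603
grip_force: 0.0
```

Emit:
drive_tool:
  rows:
    - [0, 0, 0, 0, 0, 0, 0.5]
    - [0, 0, 0, 0, 0, 0, 0.4]
    - [0, 0, 0, 0, 0, 0, 0.3]
    - [0, 0, 0, 0, 0, 0, 0.3]
    - [0, 0, 0, 0, 0, 0, 0.3]
    - [0, 0, 0, 0, 0, 0, 0.3]
  force: 50

```text
time: 11.28
tool_pos: [0.5481, -0.0263, 0.1089]
tcp_rot: [0.057, -3.14, -0.001]
wrist_force: [-2.5, 3.5, -5.5]
width: 0.367
grip_force: 49.9
```

```bash
cat > st.py <<'E'
from h import *
s=status.read_state();M=R.from_rotvec(s['tcp_rot']).as_matrix()
print('t',s['time'].round(2),s['tool_pos'].round(4),'yaw',np.degrees(np.arctan2(M[1,0],M[0,0])).round(2),'q6',np.degrees(s['q'][5]).round(1),'F',s['wrist_force'].round(1),'M',s['torque'].round(3),'w',round(float(s['width']),3),'g',round(float(s['grip_force']),1))
E
python3 st.py
```

```text
Traceback (most recent call last):
  File "st.py", line 3, in <module>
    print('t',s['time'].round(2),s['tool_pos'].round(4),'yaw',np.degrees(np.arctan2(M[1,0],M[0,0])).round(2),'q6',np.degrees(s['q'][5]).round(1),'F',s['wrist_force'].round(1),'M',s['torque'].round(3),'w',round(float(s['width']),3),'g',round(float(s['grip_force']),1))
              ^^^^^^^^^^^^^^^
AttributeError: 'float' object has no attribute 'round'
```

Emit:
drive_tool:
  rows:
    - [0, 0, 0, 0, 0, 0, 0.5]
    - [0, 0, 0, 0, 0, 0.002, 0.5]
    - [0, 0, 0, 0, 0, 0.002, 0.5]
    - [0, 0, 0, 0, 0, 0, 0.3]
    - [0, 0, 0, 0, 0, 0, 0.3]
    - [0, 0, 0, 0, 0, 0, 0.3]
    - [0, 0, 0, 0, 0, 0, 0.3]
    - [0, 0, 0, 0, 0, 0, 0.3]
  force: 50

```text
time: 11.95
tool_pos: [0.5498, -0.0266, 0.1059]
tcp_rot: [-0.057, 3.139, 0.0]
wrist_force: [1.4, 2.9, 2.9]
width: 0.368
grip_force: 49.4
```

```bash
sed -i "s/s\['time'\].round(2)/round(s['time'],2)/" st.py; python3 st.py
```

```text
t 11.95 [ 0.5498 -0.0266  0.1059] yaw -177.91 q6 -97.5 F [1.4 2.9 2.9] M [ 0.349 -0.238 -0.048] w 0.368 g 49.4
```

Emit:
drive_tool:
  rows:
    - [0, 0, 6, 0, 0, 0, 0.3]
    - [0, 0, 6, 0, 0, 0, 0.3]
    - [0, 0, 6, 0, 0, 0, 0.3]
    - [0, 0, 6, 0, 0, 0, 0.3]
    - [0, 0, 0, 0, 0, 0, 0.3]

```text
time: 12.37
tool_pos: [0.5496, -0.0272, 0.1061]
tcp_rot: [0.6, 3.082, -0.001]
wrist_force: [0.7, 0.7, 4.6]
width: 0.367
grip_force: 49.6
```

```bash
python3 st.py
```

```text
t 12.37 [ 0.5496 -0.0272  0.1061] yaw 157.97 q6 -73.3 F [0.7 0.7 4.6] M [-0.043 -0.079 -0.031] w 0.367 g 49.6
```

Emit:
drive_tool:
  rows:
    - [0, 0, 6, 0, 0, 0, 0.3]
    - [0, 0, 6, 0, 0, 0, 0.3]
    - [0, 0, 6, 0, 0, 0, 0.3]
    - [0, 0, 6, 0, 0, 0, 0.3]
    - [0, 0, 6, 0, 0, 0, 0.3]
    - [0, 0, 6, 0, 0, 0, 0.3]
    - [0, 0, 0, 0, 0, 0, 0.3]

```text
time: 12.95
tool_pos: [0.5489, -0.0278, 0.1064]
tcp_rot: [1.521, 2.748, -0.002]
wrist_force: [-0.7, -2.0, 8.2]
width: 0.37
grip_force: 49.9
```

```bash
python3 st.py
```

```text
t 12.95 [ 0.5489 -0.0278  0.1064] yaw 122.06 q6 -37.4 F [-0.7 -2.   8.2] M [-0.367  0.567 -0.015] w 0.37 g 49.9
```

Emit:
drive_tool:
  rows:
    - [0, 0, 5, 0, 0, 0, 0.3]
    - [0, 0, 5, 0, 0, 0, 0.3]
    - [0, 0, 0, 0, 0, 0, 0.3]

```text
time: 13.2
tool_pos: [0.5487, -0.0278, 0.1065]
tcp_rot: [1.754, 2.606, -0.003]
wrist_force: [-2.9, -0.9, 9.1]
width: 0.367
grip_force: 50.0
```

```bash
python3 st.py
```

```text
t 13.2 [ 0.5487 -0.0278  0.1065] yaw 112.11 q6 -27.5 F [-2.9 -0.9  9.1] M [-0.36   0.852 -0.043] w 0.367 g 50.0
```

Emit:
drive_tool:
  rows:
    - [0, 0, 5, 0, 0, 0, 0.3]
    - [0, 0, 5, 0, 0, 0, 0.3]
    - [0, 0, 0, 0, 0, 0, 0.3]

```text
time: 13.45
tool_pos: [0.5484, -0.0278, 0.1066]
tcp_rot: [1.975, 2.443, -0.003]
wrist_force: [-4.0, -1.8, 10.5]
width: 0.367
grip_force: 50.1
```

```bash
python3 st.py
```

```text
t 13.45 [ 0.5484 -0.0278  0.1066] yaw 102.1 q6 -17.5 F [-4.  -1.8 10.5] M [-0.302  1.094 -0.04 ] w 0.367 g 50.1
```

Emit:
drive_tool:
  rows:
    - [0, 0, 5, 0, 0, 0, 0.3]
    - [0, 0, 5, 0, 0, 0, 0.3]
    - [0, 0, 0, 0, 0, 0, 0.3]

```text
time: 13.7
tool_pos: [0.5481, -0.0278, 0.1067]
tcp_rot: [-2.18, -2.262, 0.004]
wrist_force: [-5.0, -1.6, 11.5]
width: 0.37
grip_force: 50.2
```

```bash
python3 st.py
```

```text
t 13.7 [ 0.5481 -0.0278  0.1067] yaw 92.11 q6 -7.5 F [-5.  -1.6 11.5] M [-0.22   1.323 -0.019] w 0.37 g 50.2
```

Emit:
drive_tool:
  rows:
    - [0, 0, 5, 0, 0, 0, 0.3]
    - [0, 0, 5, 0, 0, 0, 0.3]
    - [0, 0, 0, 0, 0, 0, 0.3]

```text
time: 13.95
tool_pos: [0.5478, -0.0277, 0.1068]
tcp_rot: [-2.369, -2.063, 0.004]
wrist_force: [-6.5, -1.4, 13.9]
width: 0.369
grip_force: 50.3
```

```bash
python3 st.py
```

```text
t 13.95 [ 0.5478 -0.0277  0.1068] yaw 82.1 q6 2.5 F [-6.5 -1.4 13.9] M [-0.082  1.438 -0.031] w 0.369 g 50.3
```

Emit:
drive_tool:
  rows:
    - [0, 0, 5, 0, 0, 0, 0.3]
    - [0, 0, 5, 0, 0, 0, 0.3]
    - [0, 0, 0, 0, 0, 0, 0.3]

```text
time: 14.2
tool_pos: [0.5476, -0.0275, 0.1069]
tcp_rot: [-2.539, -1.848, 0.005]
wrist_force: [-6.4, -1.0, 14.8]
width: 0.366
grip_force: 50.5
```

```bash
python3 st.py
```

```text
t 14.2 [ 0.5476 -0.0275  0.1069] yaw 72.09 q6 12.5 F [-6.4 -1.  14.8] M [-0.012  1.527 -0.011] w 0.366 g 50.5
```

Emit:
drive_tool:
  rows:
    - [0, 0, 5, 0, 0, 0, 0.3]
    - [0, 0, 5, 0, 0, 0, 0.3]
    - [0, 0, 0, 0, 0, 0, 0.3]

```text
time: 14.45
tool_pos: [0.5475, -0.0274, 0.1066]
tcp_rot: [-2.689, -1.624, 0.005]
wrist_force: [-7.4, -0.8, 13.3]
width: 0.368
grip_force: 50.7
```

```bash
python3 st.py
```

```text
t 14.45 [ 0.5475 -0.0274  0.1066] yaw 62.26 q6 22.4 F [-7.4 -0.8 13.3] M [0.066 1.212 0.82 ] w 0.368 g 50.7
```

Emit:
drive_tool:
  rows:
    - [0, 0, 5, 0, 0, 0, 0.3]
    - [0, 0, 5, 0, 0, 0, 0.3]
    - [0, 0, 0, 0, 0, 0, 0.3]

```text
time: 14.7
tool_pos: [0.5466, -0.0283, 0.1064]
tcp_rot: [2.821, 1.382, -0.009]
wrist_force: [-8.4, -4.4, 14.5]
width: 0.368
grip_force: 51.2
```

```bash
python3 st.py
```

```text
t 14.7 [ 0.5466 -0.0283  0.1064] yaw 52.19 q6 32.5 F [-8.4 -4.4 14.5] M [-0.584  1.626 -0.023] w 0.368 g 51.2
```

Emit:
drive_tool:
  rows:
    - [0, 0, 5, 0, 0, 0, 0.3]
    - [0, 0, 0, 0, 0, 0, 0.3]

```text
time: 14.87
tool_pos: [0.547, -0.0276, 0.1062]
tcp_rot: [2.878, 1.259, -0.007]
wrist_force: [-8.4, -1.6, 12.1]
width: 0.363
grip_force: 51.1
```

```bash
python3 st.py
```

```text
t 14.87 [ 0.547  -0.0276  0.1062] yaw 47.25 q6 37.4 F [-8.4 -1.6 12.1] M [-0.159  1.189  0.744] w 0.363 g 51.1
```

```bash
python3 - <<'E'
from h import *
s=status.read_state();print(s['torque'])
c=read_camera("wrist");print(wproj(c,s,[[.5475,-.0265,.132]]))
i=cv2.imread('pics/f1001.png')
u,v=wproj(c,s,[[.5475,-.0265,.132]])[0].astype(int)
A=cv2.resize(i[297-80:297+80,404-80:404+80],(400,400),interpolation=cv2.INTER_CUBIC)
B=cv2.resize(c['color'][v-50:v+50,u-50:u+50,::-1],(400,400),interpolation=cv2.INTER_CUBIC)
cv2.imwrite('pics/g.png',np.hstack([A,B]))
E
```

```text
[-0.15943733  1.1894895   0.74366882]
[[255.59918195 267.21879084]]
```

View pics/g.png

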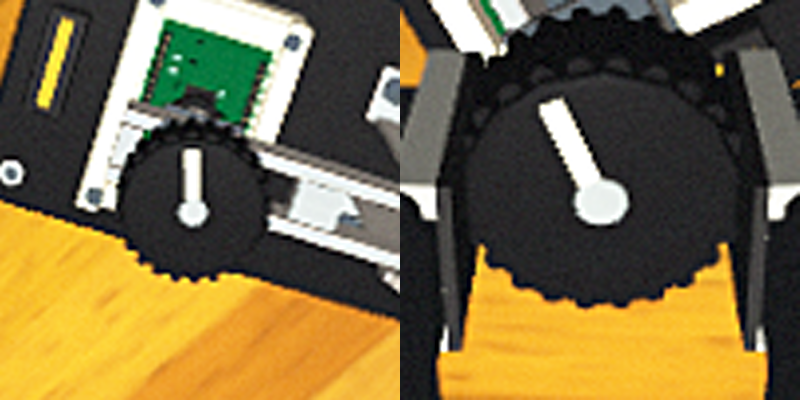

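The left crop (before turning) shows the index line pointing from (193,212) up to (190,150). The right crop (now) shows the knob held between both pads, with the line from (601,203) to (552,103). I'll convert both lines to world angles.

```bash
cat > idx.py <<'E'
from h import *
from scipy.optimize import least_squares
def ang(c,s,hub,tip):
    p=[least_squares(lambda P:(wproj(c,s,[[P[0],P[1],.1325]])-q).ravel(),[.5475,-.0265]).x for q in(hub,tip)]
    d=p[1]-p[0];return np.degrees(np.arctan2(d[1],d[0])),p[0],np.hypot(*d)
E
python3 - <<'E'
from idx import *
s=status.read_state();c=read_camera("wrist")
M=np.array([[-.9991,-.0434,-.0038],[-.0434,.9991,.0008],[.0038,.001,-1]])
s0=dict(tool_pos=np.array([.54566,-.02743,.23062]),tcp_rot=R.from_matrix(M).as_rotvec())
print(ang(c,s0,[256.8,193.2],[256,177.3]),ang(c,s,[255.2,267.8],[243,242.8]))
E
```

```text
(np.float64(-174.69036313099883), array([ 0.54867373, -0.02648198]), np.float64(0.014029231618270478)) (np.float64(69.67292112638238), array([ 0.54736845, -0.02641168]), np.float64(0.01416327859823732))
```

Emit:
drive_tool:
  rows:
    - [0, 0, -6, 0, 0, 0, 0.3]
    - [0, 0, -6, 0, 0, 0, 0.3]
    - [0, 0, -6, 0, 0, 0, 0.3]
    - [0, 0, -6, 0, 0, 0, 0.3]
    - [0, 0, -6, 0, 0, 0, 0.3]
    - [0, 0, -6, 0, 0, 0, 0.3]
    - [0, 0, -6, 0, 0, 0, 0.3]
    - [0, 0, -6, 0, 0, 0, 0.3]

```text
time: 15.63
tool_pos: [0.5486, -0.0282, 0.1059]
tcp_rot: [2.109, 2.326, -0.003]
wrist_force: [-1.4, -2.7, 5.8]
width: 0.367
grip_force: 50.5
```

Emit:
drive_tool:
  rows:
    - [0, 0, -6, 0, 0, 0, 0.3]
    - [0, 0, -6, 0, 0, 0, 0.3]
    - [0, 0, -6, 0, 0, 0, 0.3]
    - [0, 0, -6, 0, 0, 0, 0.3]
    - [0, 0, -6, 0, 0, 0, 0.3]
    - [0, 0, -6, 0, 0, 0, 0.3]
    - [0, 0, -6, 0, 0, 0, 0.3]
    - [0, 0, 0, 0, 0, 0, 0.3]

```text
time: 16.3
tool_pos: [0.5498, -0.0275, 0.1059]
tcp_rot: [1.14, 2.925, -0.0]
wrist_force: [1.7, -1.1, 3.7]
width: 0.371
grip_force: 50.3
```

```bash
python3 st.py; python3 - <<'E'
from h import *
s=status.read_state();c=read_camera("wrist")
u,v=wproj(c,s,[[.5475,-.0265,.132]])[0].astype(int);print(u,v)
cv2.imwrite('pics/h.png',cv2.resize(c['color'][v-50:v+50,u-50:u+50,::-1],(400,400),interpolation=cv2.INTER_CUBIC))
E
```

```text
t 16.3 [ 0.5498 -0.0275  0.1059] yaw 137.4 q6 -52.8 F [ 1.7 -1.1  3.7] M [-0.075 -0.48   0.083] w 0.371 g 50.3
254 266
```

View pics/h.png

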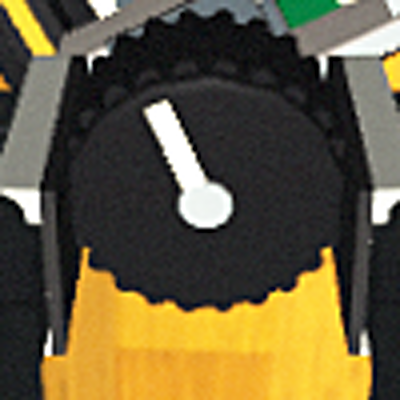

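The crop shows the knob still held by both pads, with the index from hub (205,204) to tip (157,105). That is almost the same angle relative to the fingers as before, so the knob followed the tool.

```bash
python3 - <<'E'
from idx import *
s=status.read_state();c=read_camera("wrist")
print(ang(c,s,[204+205/4,216+204/4],[204+157/4,216+105/4]))
a=read_camera("scene");t=read_camera("top")
A=cv2.resize(a['color'][135:219,250:318],None,fx=5.8,fy=5.8,interpolation=cv2.INTER_CUBIC)
B=cv2.resize(t['color'][105:185,202:302],None,fx=4,fy=4,interpolation=cv2.INTER_CUBIC)
o=np.zeros((500,800,3),np.uint8);o[:A.shape[0],:A.shape[1]]=A;o[:B.shape[0],400:400+B.shape[1]]=B
cv2.imwrite('pics/i.png',o[:,:,::-1])
E
```

```text
(np.float64(159.30176201777863), array([ 0.54762842, -0.02597018]), np.float64(0.013938878880710584))
```

View pics/i.png

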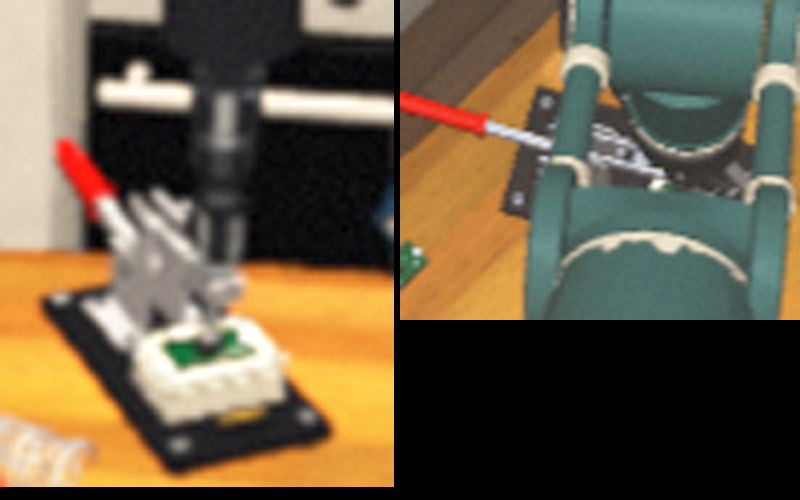

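The index moved from 69.7° to 159.3°, an 89.6° back-off. The scene crop shows the handle low, its grip from about (62,145) to (105,215), and the pad over the board. I'll check the handle angle against the prediction.

```bash
python3 - <<'E'
from h import *
a=read_camera("scene")
hsv=cv2.cvtColor(a['color'],cv2.COLOR_RGB2HSV);red=((hsv[...,0]<8)|(hsv[...,0]>172))&(hsv[...,1]>170)&(hsv[...,2]>100)
z=np.zeros_like(red);z[150:185,255:275]=1;v,u=np.nonzero(red&z);print(u.mean(),v.mean(),u.min(),u.max(),v.min(),v.max())
for x,y,w in((.5636,.0353,-1.839),(.566,.038,-1.843)):
  for h in(0,.1,.2,.3):
    g=[Rz(w)@[-.02-r*np.cos(h+.1),0,.05+r*np.sin(h+.1)]+[x,y,0] for r in(.07,.105,.14)];print(h,proj(a,g).round(1).tolist())
E
```

```text
263.82142857142856 164.51785714285714 260 269 159 172
0 [[267.6, 170.7], [263.9, 165.7], [260.4, 160.9]]
0.1 [[267.7, 169.2], [264.1, 163.4], [260.6, 157.8]]
0.2 [[268.0, 167.7], [264.4, 161.2], [261.0, 154.9]]
0.3 [[268.3, 166.3], [264.9, 159.2], [261.5, 152.2]]
0 [[267.7, 170.2], [264.1, 165.3], [260.6, 160.5]]
0.1 [[267.9, 168.7], [264.3, 162.9], [260.8, 157.4]]
0.2 [[268.1, 167.2], [264.6, 160.7], [261.2, 154.5]]
0.3 [[268.4, 165.9], [265.0, 158.7], [261.7, 151.8]]
```

```bash
python3 -c "
from h import *
print(workorder.finish_job())"
```

```text
the job is handed in; nothing more can be done
None
```

The job is handed in: the clamp is down and locked, the pad was seated firmly on the board, the knob was backed off a quarter turn (89.6° by its index line), and the gripper still holds it there; no pass/fail result came back.

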